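# Seat a ferrite aerial rod against the stop of the coil jig

### The job

Take the long dark ferrite rod from its wooden cradle, lay it in the V-groove of the coil jig in front of the steel tunnel, and slide it along the groove into the tunnel until its end presses lightly on the sprung stop hidden inside, then let go and leave it there. Ferrite is brittle: feel for the stop and do not push hard against it. Leave the other things on the bench where they are.

Things in the scene. Friction and masses are not known exactly. Their poses are not given: they have to be found in the camera images.
- rod: Dark grey ferrite rod, 14 mm in diameter, 140 mm long over its two equal domed ends (hemispheres), 70 to 130 g. Origin at the rod's middle, on its axis; x runs along the rod. It may be rolled about x, and its ends are alike. It starts on the cradle with its axis 32 mm above the bench.
- rack: Wooden cradle, fixed to the bench: base 110 x 44 x 8 mm with two V-notched posts (each 12 mm long, at x = -42 and +42 mm, 36 mm wide, 29 mm high) that carry the rod along x. Between the posts 72 mm are free for fingers, down to the 8 mm high base. Origin under its middle, z up.
- jig: Coil jig, fixed to the bench, 250 mm long, with a straight 90 degree V-groove along its x, which points to the stop. Origin under its middle at bench height, z up. Base 60 mm wide, 8 mm high; on it two wooden V-blocks 36 mm wide, tops at z = 29 mm, from x = -115 to -52 mm and +2 to +115 mm. A 14 mm rod lying in the groove has its axis at y = 0, z = 32 mm and stands 10 mm out of the blocks.
- jig_gap (a point): Middle of the 54 mm gap between the two V-blocks, at jig x = -25 mm and rod axis height (z = 32 mm). Fingers holding a rod fit in here down to the base (z = 8 mm). A rod laid with its middle here bridges the gap and ends 10 mm short of the tunnel mouth, clear of the keeper.
- jig_mouth (a point): Mouth of the steel tunnel that covers the groove from jig x = +55 to +115 mm, on the rod axis (z = 32 mm). The tunnel is 36 mm wide, 47 mm high (54 mm at the keeper); a rod gets in only by sliding along x.
- jig_keeper (a point): Sprung steel keeper roller, 12 mm across, over the groove at jig x = +65 mm, 10 mm inside the mouth; the point is on the rod axis below it. The pushed rod's domed end lifts it 2 mm by itself; it then presses the rod down with about 2 N. The keeper and the drag in the groove take roughly 2 to 5 N of push, felt before the stop. A rod with its middle short of jig x = -7 mm is clear of it.
- stop: Steel end plate, 12 x 44 mm, 52 mm high, closing the tunnel's far end. Origin at bench height under the middle of its inner face, at jig x = +115 mm; axes as the jig's. Inside it carries a stop screw with a sprung brass tip, out of sight: the tip's face is 22 to 44 mm beyond the mouth, different each time. The tip gives 3 mm (0.6 N at first, 5 N at the end), then is hard.
- stop_hole (a point): Point on the end plate's inner face on the rod axis (jig x = +115 mm, z = 32 mm), from which the hidden stop tip reaches 16 to 38 mm towards the mouth. The keeper's drag keeps a rod pushed onto the tip against it when let go. More than 12 N on the stop breaks the rod.
- radio: Red radio casing lying on its back, speaker and knobs up, with a wire carrying handle, 120 x 200 mm and 70 mm high, origin under its middle. A bystander.
- pliers: Steel pliers lying flat, about 155 mm long, 10 mm thick, origin under the middle. A bystander.
- ferrite_bar: Flat dark ferrite bar 60 x 18 x 8 mm lying on the bench, origin under its middle; not the rod of this job. A bystander.
- tin: Low closed tin, 56 mm across, 24 mm high, origin under its middle. A bystander.
- former: Small cardboard tube 26 mm across, 35 mm high, standing on end, origin under its middle. A bystander.
- magnifier: Glass magnifier on an upright stand with a turning knob, foot 80 mm across, 130 mm high, origin under the foot. A bystander.

How it is judged:
On the way, in this order (a step that is already met when the one before it is completed fails the run):
1. the rod lies in the jig's V-groove, outside the keeper (z of rod in the frame of jig between 0.029 and 0.0345 m and y of rod in the frame of jig between -0.003 and 0.003 m and angle between the x axis of rod and the x axis of jig, either way round below 0.05 rad and x of rod in the frame of jig below -0.004 m), for 0.2 s.
2. the rod has been slid under the keeper into the tunnel (z of rod in the frame of jig between 0.029 and 0.0345 m and y of rod in the frame of jig between -0.003 and 0.003 m and angle between the x axis of rod and the x axis of jig, either way round below 0.05 rad and x of rod in the frame of jig above 0.002 m), for 0.1 s.
At the end, for the whole second after the job is handed in: The rod lies in the jig's V-groove (axis within 3 mm of the groove's and within 0.05 rad), at rest, and its end still bears on the sprung stop with more than 0.4 N (z of rod in the frame of jig between 0.029 and 0.0345 m and y of rod in the frame of jig between -0.003 and 0.003 m and angle between the x axis of rod and the x axis of jig, either way round below 0.05 rad and contact force between rod and stop above 0.4 N and linear speed of rod below 0.01 m/s); the robot touches nothing.
It fails at once if the brittle rod is pressed on the stop with more than 12 N (contact force between rod and stop above 12 N).
It fails at once if another thing on the bench (radio, pliers, flat bar, tin, coil former, magnifier) is moved more than 20 mm (distance of any of radio, pliers, ferrite_bar, tin, former, magnifier from where it was at the start of the episode above 0.02 m).
It also fails if it takes over 64 s, if anything falls off the work surface, if the arm or the gripper's body presses on something with over 40 N, if the wrist force passes 120 N, or if a joint passes its speed limit or range.

### The arm

A 6-joint arm with a two-finger parallel gripper is mounted at the origin on the work surface. World frame = base frame: x ahead of the robot, y to its left, z up, the work surface at z = 0. Lengths are in m, angles in rad, forces in N, time in s.
With the tool pointing down it reaches from about 0.35 to 0.85 m from the base axis. Payload 8.1 kg.
Tool frame: the origin (TCP) lies at the centre of the arm's flange, where the gripper is bolted on; the fingertips stand 186 mm ahead of it and the grasp point (between the pads) lies 167 mm ahead of it; z points along the fingers, y is the line along which they close (so a half turn about z gives the same grasp; the last joint's range is limited). The gripper opens to 93 mm and grips with 3 to 60 N. Pads are 15 mm wide; open, the fingers measure 128 mm over their backs; the gripper's body (75 mm by 188 mm) begins 65 mm behind the grasp point.
Start: joints at [-1.208, 0.13, 1.488, -0, 1.523, -0.085], TCP at [0.26, -0.541, 0.405] pointing down, gripper open.
Joint ranges: [-2.96, 2.96], [-0.89, 2.26], [0.02, 2.5], [-1.34, 4.48], [0, 2.73], [-2.66, 2.66]. Speed limits (rad/s): [2.39, 2.39, 2.79, 3.14, 3.14, 3.14].

### API

Orientations are given as a rotation vector (axis times angle).
In Python, from plant import robot gives the robot as it stands.
- The arm moves only by the tool apply_moves, never from a script. Its argument "series" is a list of rows, each a list of 2 entries, a list of its own where there are three numbers: the shift along the tool's x, y, z in mm, then the turn, a rotation vector about the tool's x, y, z in rad. A call has 1 to 12 rows; each row shifts and turns the commanded pose from where the row before left it, along the tool's axes as they then stand; what a row does not reach is not made up. A row lasts 1/12 s, in which the tool goes at most 41.7 mm and 7.16 degrees, less where a joint would pass 70% of its speed; a pose out of reach is approached as far as the arm can. A call is refused whole if a number of a shift passes 41.7 or a number of a turn 0.125, either way. A call with a gripper value outside its range is refused whole. "claw" is the opening, from 0 (shut) to 1 (fully open), set as the call begins (left out, the last holds). The fingers move at their own pace and stop on an object; "newtons" is the grip in N (left out, the last holds). Time passes only in rows, so rows that do not move let the fingers close. It gives the time, the measured TCP pose, the force, the opening and the grip force at its end, in the units of the state.
- robot.read_state(): the state, without advancing time (a new reading comes with each control period).
- robot.read_camera(name): name is "side" or "top"; returns (picture, depth): 420x560x3 uint8, blue, green, red; 420x560 float32, m along the optical axis (not along the pixel's ray), 0 where there is no reading.
- robot.calibration(name): a dict with "fx", "fy", "cx", "cy" (pixels), "extrinsics" (4x4, takes a point from world to camera coordinates). Camera axes: x right, y down, z forward; pixel columns grow to the right and rows downward; lengths in m; the calibration is good to about 2 mm. A picture is of the moment at which its call begins. calibration takes no time and is no camera call.
- robot.close_job(): hands the job in; it is judged then, once.
The state is a dict: "t": time; "q": joint angles; "dq": joint speeds; "joint_torque": joint torques, N m; "tool_pos": TCP position; "orientation": TCP orientation; "force": force on the tool from outside, world axes, zero at the start; "wrist_torque": the same for the moment, N m; "opening": finger opening in m; "gripper_force": force on a finger pad.
Only numpy, scipy, OpenCV 4.12 (cv2) and the standard library are available. Lean on these libraries where they do the work, as an engineer would, in place of code of your own. Each camera call takes 0.05 s, during which the arm holds its last target. There are 200 camera calls.

## Working session

There is one attempt and no reset: what is moved stays moved. The work goes in short steps, Python scripts to look and compute and a tool call to move; the robot and the scene stay as the last step left them, time stands still between calls to the robot, and variables do not carry over. Pictures are saved under pics/ and viewed, at most 10 in all, crops included, and the job is handed in when it is done.

Besides the shell and the picture viewer there is one more tool, called after ">>>" by a JSON object that holds its "api" and its "payload". apply_moves: Moves the arm, as the interface text tells. Its arguments: {"type":"object","properties":{"series":{"type":"array"},"claw":{"type":"number"},"newtons":{"type":"number"}},"required":["series"]}

```bash
mkdir -p pics; ls; python3 - <<'E'
from plant import robot
import cv2,numpy as np
for n in("top","side"):
    p,d=robot.read_camera(n); cv2.imwrite(f"pics/{n}0.png",p); np.save(f"pics/{n}0.npy",d)
    c=robot.calibration(n); print(n,{k:np.round(v,3).tolist() for k,v in c.items()})
print(robot.read_state())
E
```

```text
pics
top {'fx': 492.496, 'fy': 492.496, 'cx': 279.704, 'cy': 197.42, 'extrinsics': [[-0.018, -1.0, 0.015, -0.028], [-0.993, 0.016, -0.115, 0.579], [0.115, -0.017, -0.993, 1.246], [0.0, 0.0, 0.0, 1.0]]}
side {'fx': 510.068, 'fy': 510.068, 'cx': 284.366, 'cy': 204.539, 'extrinsics': [[-0.762, -0.648, 0.016, 0.415], [-0.394, 0.444, -0.804, 0.277], [0.514, -0.619, -0.594, 1.046], [0.0, 0.0, 0.0, 1.0]]}
{'t': 0.1, 'q': array([-1.20839894e+00,  1.31077792e-01,  1.48918371e+00, -4.18828007e-05,
        1.52297010e+00, -8.53885075e-02]), 'dq': array([ 0.00113049, -0.00345302, -0.00225555, -0.00171012, -0.0018561 ,
       -0.00022714]), 'joint_torque': array([ 1.31729150e-03, -5.61339533e+01, -4.93096769e+01,  7.70748476e-02,
        2.90805643e-02, -7.31595009e-06]), 'tool_pos': array([ 0.25972852, -0.54064288,  0.40378945]), 'orientation': array([-3.06160223e+00, -6.97162619e-01,  4.20300485e-04]), 'force': array([-0.13633124,  0.60506356, -0.57326579]), 'wrist_torque': array([-0.01044172, -0.01109462,  0.0359436 ]), 'gripper_force': 0.0, 'opening': 0.09291181065391749}
```

View pics/top0.png

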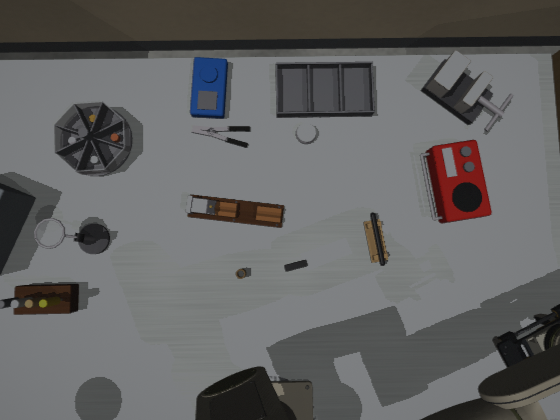

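View pics/side0.png

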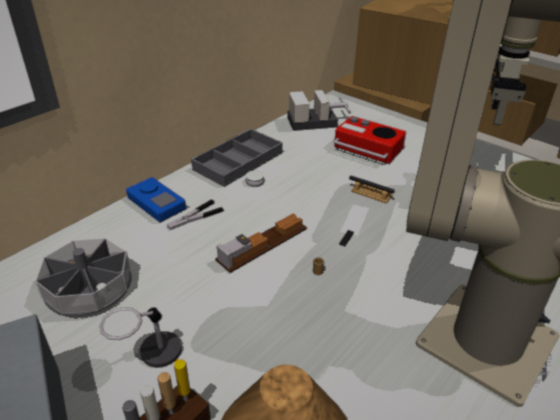

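The top view shows the rod on its cradle at about (377,240). The jig runs from (188,203) to (284,217), with its tunnel on the left. The flat bar is at (296,265) and the former at (243,272). The side view agrees with this.

```bash
cat > h.py <<'E'
import numpy as np,cv2
from plant import robot
def ray(n,uv,z):
    c=robot.calibration(n);E=np.array(c["extrinsics"]);R,t=E[:3,:3],E[:3,3]
    uv=np.atleast_2d(uv).astype(float)
    d=np.c_[(uv[:,0]-c["cx"])/c["fx"],(uv[:,1]-c["cy"])/c["fy"],np.ones(len(uv))]@R
    o=-R.T@t
    return o+d*((z-o[2])/d[:,2])[:,None]
def proj(n,P):
    c=robot.calibration(n);E=np.array(c["extrinsics"]);q=np.atleast_2d(P)@E[:3,:3].T+E[:3,3]
    return np.c_[q[:,0]/q[:,2]*c["fx"]+c["cx"],q[:,1]/q[:,2]*c["fy"]+c["cy"]]
def biggest(m,x0,y0,x1,y1):
    r=np.zeros_like(m);r[y0:y1,x0:x1]=m[y0:y1,x0:x1]
    cs,_=cv2.findContours(r,cv2.RETR_EXTERNAL,cv2.CHAIN_APPROX_NONE)
    return max(cs,key=cv2.contourArea)
def line(n,c,z):
    """ends and direction of an elongated blob, in world at height z"""
    b=cv2.boxPoints(cv2.minAreaRect(c)); e=np.linalg.norm(b-np.roll(b,-1,0),axis=1)
    i=int(np.argmin(e)); a=(b[i]+b[(i+1)%4])/2; q=(b[(i+2)%4]+b[(i+3)%4])/2
    return ray(n,[a,q],z)
E
python3 - <<'E'
from h import *
p=cv2.imread("pics/top0.png");s=cv2.imread("pics/side0.png")
h=cv2.cvtColor(p,cv2.COLOR_BGR2HSV)
rod=((h[...,2]<75)).astype(np.uint8)*255
c=biggest(rod,355,200,400,280);print("rod",cv2.minAreaRect(c)); L=line("top",c,.035);print(L,L.mean(0),np.linalg.norm(L[0]-L[1]),np.degrees(np.arctan2(*(L[1]-L[0])[1::-1])))
wood=((h[...,2]>100)&(h[...,1]>90)).astype(np.uint8)*255
def rep(nm,c,z):
    L=line("top",c,z);v=L[1]-L[0];print(nm,np.round(L,4).tolist(),"mid",L.mean(0).round(4),"len",np.linalg.norm(v).round(4),"ang",np.degrees(np.arctan2(v[1],v[0])).round(2))
jig=((h[...,1]>60)|(h[...,2]<110)).astype(np.uint8)*255
rep("jig all",biggest(jig,180,185,295,235),.008)
for r in((215,190,240,225),(250,195,290,230)): rep("block",biggest(wood,*r),.029)
a=cv2.resize(p[180:280,180:300],None,fx=5,fy=5,interpolation=cv2.INTER_CUBIC)
b=cv2.resize(p[200:280,350:405],None,fx=5,fy=5,interpolation=cv2.INTER_CUBIC)
cv2.imwrite("pics/c1.png",cv2.convertScaleAbs(np.hstack([a[:400,:520],b[:400]]),alpha=1.6))
E
```

```text
rod ((377.78094482421875, 238.43617248535156), (54.119869232177734, 8.421602249145508), 77.19573211669922)
[[ 0.53579947 -0.27569344  0.035     ]
 [ 0.39963902 -0.30116305  0.035     ]] [ 0.46771924 -0.28842825  0.035     ] 0.13852208903889943 -169.40492922834719
jig all [[0.565, 0.2105, 0.008], [0.5301, -0.0498, 0.008]] mid [0.5475 0.0804 0.008 ] len 0.2626 ang -97.64
block [[0.5643, 0.1184, 0.029], [0.5596, 0.0786, 0.029]] mid [0.562  0.0985 0.029 ] len 0.0401 ang -96.68
block [[0.5512, 0.022, 0.029], [0.5441, -0.0381, 0.029]] mid [ 0.5477 -0.0081  0.029 ] len 0.0605 ang -96.68
```

View pics/c1.png

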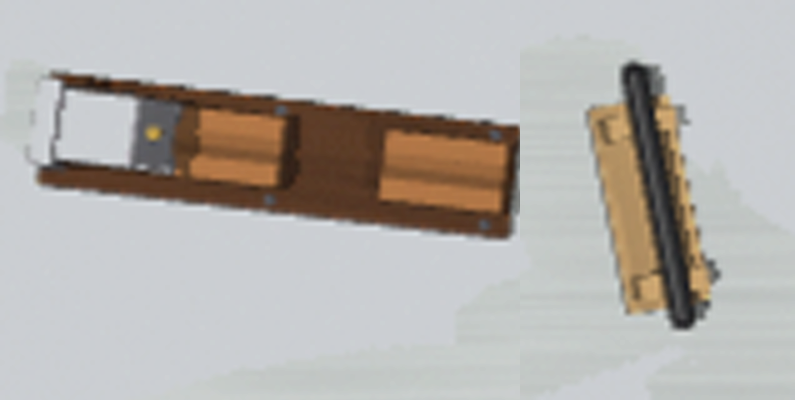

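The crop shows the jig with the groove running along the two orange blocks and the tunnel and keeper at the left. The rod lies clean over the cradle. Next I'll refine the jig axis and work out the first move.

```bash
cat >> h.py <<'E'
from scipy.spatial.transform import Rotation as Ro
def tool():
    s=robot.read_state();R=Ro.from_rotvec(s["orientation"]).as_matrix();return s,R
def plan(xyz,yaw_deg):
    s,R=tool();d=R.T@(np.array(xyz)-s["tool_pos"])*1000
    c,k=np.cos(np.radians(yaw_deg)),np.sin(np.radians(yaw_deg))
    T=np.array([[c,k,0],[k,-c,0],[0,0,-1.]])
    print("shift mm (current tool axes)",d.round(1),"turn rv",Ro.from_matrix(R.T@T).as_rotvec().round(4),
      "shift after turn",(T.T@(np.array(xyz)-s["tool_pos"])*1000).round(1),"yaw",np.degrees(np.arctan2(R[1,0],R[0,0])).round(2))
    print("t",s["t"],"F",s["force"].round(2),"open",round(s["opening"],4),"grip",s["gripper_force"])
E
python3 - <<'E'
from h import *
p=cv2.imread("pics/top0.png");h=cv2.cvtColor(p,cv2.COLOR_BGR2HSV)
rod=((h[...,2]<75)).astype(np.uint8)*255
L=line("top",biggest(rod,355,200,400,280),.032);m=L.mean(0);print("rod",m,np.degrees(np.arctan2(*(L[0]-L[1])[1::-1])))
br=((h[...,1]>90)&(h[...,0]<25)).astype(np.uint8)*255
c=biggest(cv2.morphologyEx(br,cv2.MORPH_CLOSE,np.ones((3,3))),180,185,295,235)[:,0]
# long base edges: top / bottom row of mask per column
top=[];bot=[]
for u in range(200,280):
    v=np.where(br[185:235,u])[0]+185; top.append((u,v.min()));bot.append((u,v.max()+1))
def fit(P,z):
    vx,vy,x,y=cv2.fitLine(np.array(P,np.float32),cv2.DIST_HUBER,0,.01,.01).ravel()
    q=[(u,y+(u-x)*vy/vx) for u in (200,280)];return ray("top",q,z)
for nm,P in(("far",top),("near",bot)):
    W=fit(P,.008 if nm=="far" else .004);v=W[0]-W[1];print(nm,W.round(4).tolist(),np.degrees(np.arctan2(v[1],v[0])))
r=cv2.minAreaRect(c);print(r,ray("top",cv2.boxPoints(r),.008).round(4).tolist())
# gap edges and groove on block tops: orange mask columns
wood=((h[...,2]>100)&(h[...,1]>90)).astype(np.uint8)
for x0,y0,x1,y1 in((215,190,240,225),(250,195,290,230)):
    cc=biggest(wood*255,x0,y0,x1,y1);M=cv2.moments(cc);print("blk",ray("top",[(M['m10']/M['m00'],M['m01']/M['m00'])],.027).round(4),ray("top",cv2.boxPoints(cv2.minAreaRect(cc)),.029).round(4).tolist())
plan([m[0],m[1],.3],np.degrees(np.arctan2(*(L[0]-L[1])[1::-1])))
E
```

```text
rod [ 0.46780669 -0.28907098  0.032     ] 10.595070771652821
far [[0.5888, 0.1729, 0.008], [0.5601, -0.0384, 0.008]] 82.24832049912578
near [[0.53, 0.1734, 0.004], [0.5021, -0.0374, 0.004]] 82.4488822818788
((235.54776000976562, 210.59385681152344), (93.64826202392578, 22.082996368408203), 6.709836959838867) [[0.5354, 0.205, 0.008], [0.5935, 0.1984, 0.008], [0.5604, -0.0472, 0.008], [0.5025, -0.0393, 0.008]]
blk [[0.5621 0.0991 0.027 ]] [[0.559, 0.1189, 0.029], [0.5696, 0.1178, 0.029], [0.5649, 0.078, 0.029], [0.5543, 0.0791, 0.029]]
blk [[ 0.5478 -0.008   0.027 ]] [[0.5459, 0.0226, 0.029], [0.5565, 0.0214, 0.029], [0.5494, -0.0387, 0.029], [0.5388, -0.0375, 0.029]]
shift mm (current tool axes) [ 296.5 -136.5  104. ] turn rv [-1.600e-03  1.000e-04  2.629e-01] shift after turn [ 250.8 -209.   103.8] yaw 25.66
t 0.1 F [-0.14  0.61 -0.57] open 0.0929 grip 0.0
```

>>> {"api": "apply_moves", "payload": {"series": [[[0,0,0],[-0.0005,0,0.088]],[[0,0,0],[-0.0005,0,0.088]],[[0,0,0],[-0.0005,0,0.087]],[[26.5,-23.2,11],[0,0,0]],[[26.5,-23.2,11],[0,0,0]],[[26.5,-23.2,11],[0,0,0]],[[26.5,-23.2,11],[0,0,0]],[[26.5,-23.2,11],[0,0,0]],[[26.5,-23.2,11],[0,0,0]],[[26.5,-23.2,11],[0,0,0]],[[26.5,-23.2,11],[0,0,0]],[[26.5,-23.2,11],[0,0,0]]], "claw": 0.7, "newtons": 20}}

```text
t: 1.1
tool_pos: [0.4565, -0.2903, 0.3046]
orientation: [3.127, 0.29, -0.0]
force: [0.4, -0.8, -0.1]
opening: 0.0652
gripper_force: 0.0
```

>>> {"api": "apply_moves", "payload": {"series": [[[0,0,0],[0,0,0]],[[0,0,0],[0,0,0]]]}}

```text
t: 1.27
tool_pos: [0.4564, -0.2901, 0.3041]
orientation: [-3.127, -0.296, 0.003]
force: [-0.4, -0.7, 0.5]
opening: 0.065
gripper_force: 0.0
```

```bash
python3 - <<'E'
from h import *
plan([.456,-.2913,.1995],10.6)
p,_=robot.read_camera("side");cv2.imwrite("pics/s1.png",cv2.resize(p[100:260,300:460],None,fx=3,fy=3,interpolation=cv2.INTER_CUBIC))
E
```

```text
shift mm (current tool axes) [ -0.5   1.2 104.6] turn rv [-0.0005  0.0016  0.0035] shift after turn [ -0.7   1.1 104.6] yaw 10.8
t 1.2667 F [-0.38 -0.67  0.5 ] open 0.065 grip 0.0
```

View pics/s1.png

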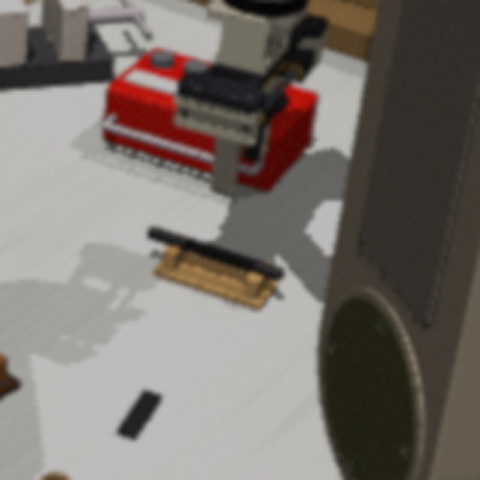

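The gripper hangs over the cradle and the rod lies straight across both posts, from about (150,233) to (282,272). I'll descend now.

>>> {"api": "apply_moves", "payload": {"series": [[[-0.5,1.2,20],[0,0.0016,0.0035]],[[0,0,20],[0,0,0]],[[0,0,20],[0,0,0]],[[0,0,20],[0,0,0]],[[0,0,14.5],[0,0,0]],[[0,0,10],[0,0,0]],[[0,0,0],[0,0,0]],[[0,0,0],[0,0,0]]]}}

```text
t: 1.98
tool_pos: [0.4554, -0.2941, 0.2011]
orientation: [3.128, 0.282, 0.002]
force: [0.1, 0.4, 1.0]
opening: 0.0651
gripper_force: 0.0
```

>>> {"api": "apply_moves", "payload": {"series": [[[0,0,0],[0,0,0]],[[0,0,0],[0,0,0]],[[0,0,0],[0,0,0]],[[0,0,0],[0,0,0]],[[0,0,0],[0,0,0]],[[0,0,0],[0,0,0]],[[0,0,0],[0,0,0]],[[0,0,0],[0,0,0]],[[0,0,0],[0,0,0]],[[0,0,0],[0,0,0]]], "claw": 0, "newtons": 20}}

```text
t: 2.82
tool_pos: [0.4555, -0.289, 0.2003]
orientation: [-3.118, -0.285, 0.002]
force: [-5.4, 29.5, 19.2]
opening: 0.0134
gripper_force: 20.0
```

>>> {"api": "apply_moves", "payload": {"series": [[[0,-2,0],[0,0,0]],[[0,-2,-5],[0,0,0]],[[0,0,-15],[0,0,0]],[[0,0,-20],[0,0,0]],[[0,0,-30],[0,0,0]],[[0,0,-30],[0,0,0]],[[0,0,0],[0,0,0]],[[0,0,0],[0,0,0]],[[0,0,0],[0,0,0]]]}}

```text
t: 3.57
tool_pos: [0.4547, -0.2892, 0.3005]
orientation: [3.128, 0.284, 0.002]
force: [0.2, 0.5, -1.2]
opening: 0.0131
gripper_force: 20.0
```

```bash
python3 - <<'E'
from h import *
g=np.array([.543,.0505]);v=np.array([np.cos(np.radians(82.35)),np.sin(np.radians(82.35))])
t=g-12*v/1000;print(t)
plan([*t,.3],82.35)
p,_=robot.read_camera("top");cv2.imwrite("pics/t2.png",cv2.resize(p[170:300,320:450],None,fx=4,fy=4,interpolation=cv2.INTER_CUBIC))
E
```

```text
[0.54140254 0.0386068 ]
shift mm (current tool axes) [ 1.444e+02 -3.068e+02  3.000e-01] turn rv [ 2.100e-03 -5.000e-04 -1.256e+00] shift after turn [336.4  42.3   0.5] yaw 10.39
t 3.5667 F [ 0.23  0.47 -1.21] open 0.0131 grip 19.962462186813354
```

View pics/t2.png

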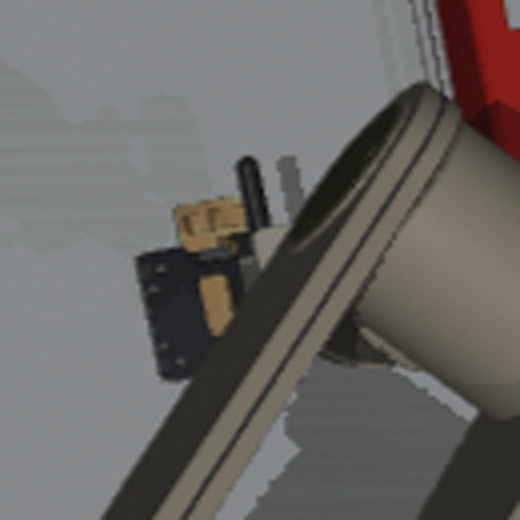

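The rod is held: its front end shows at (248,165) ahead of the gripper. Next I'll carry it over the jig and turn it.

>>> {"api": "apply_moves", "payload": {"series": [[[14.4,-30.7,0],[0,0,0]],[[14.4,-30.7,0],[0,0,0]],[[14.4,-30.7,0],[0,0,0]],[[14.4,-30.7,0],[0,0,0]],[[14.4,-30.7,0],[0,0,0]],[[14.4,-30.7,0],[0,0,0]],[[14.4,-30.7,0],[0,0,0]],[[14.4,-30.7,0],[0,0,0]],[[14.4,-30.7,0],[0,0,0]],[[14.4,-30.7,0],[0,0,0]]]}}

```text
t: 4.45
tool_pos: [0.5406, 0.0404, 0.2987]
orientation: [3.128, 0.284, -0.002]
force: [-0.4, -0.8, -1.2]
opening: 0.0133
gripper_force: 20.0
```

>>> {"api": "apply_moves", "payload": {"series": [[[0,0,0],[0.002,0,-0.114]],[[0,0,0],[0,0,-0.114]],[[0,0,0],[0,0,-0.114]],[[0,0,0],[0,0,-0.114]],[[0,0,0],[0,0,-0.114]],[[0,0,0],[0,0,-0.114]],[[0,0,0],[0,0,-0.114]],[[0,0,0],[0,0,-0.114]],[[0,0,0],[0,0,-0.114]],[[0,0,0],[0,0,-0.114]],[[0,0,0],[0,0,-0.114]],[[0,0,0],[0,0,0]]]}}

```text
t: 5.45
tool_pos: [0.5404, 0.0387, 0.2986]
orientation: [-2.36, -2.071, 0.002]
force: [-0.0, -0.2, -0.5]
opening: 0.0131
gripper_force: 20.0
```

```bash
python3 - <<'E'
from h import *
plan([.5414,.0386,.201],82.35)
p,_=robot.read_camera("side");p2,_=robot.read_camera("top")
f=lambda a:cv2.resize(a,None,fx=3,fy=3,interpolation=cv2.INTER_CUBIC)
cv2.imwrite("pics/p3.png",np.hstack([f(p[140:300,200:330]),f(p2[140:300,170:300])]))
E
```

```text
shift mm (current tool axes) [-0.   1.2 97.6] turn rv [-0.0021 -0.0006  0.0035] shift after turn [ 0.1  1.  97.6] yaw 82.55
t 5.45 F [-0.02 -0.22 -0.52] open 0.0131 grip 19.960249364376068
```

View pics/p3.png

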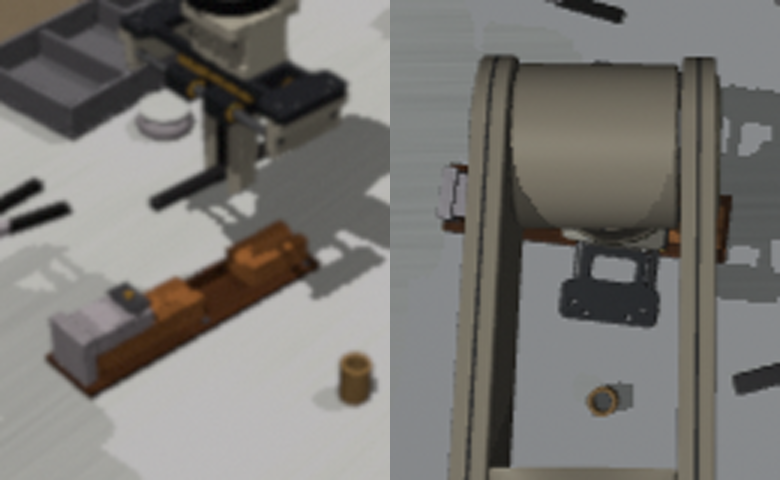

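The side view shows the rod held level above the gap, with its front end at crop (155,203) pointing toward the tunnel, parallel to the jig. I'll descend to just above the groove and check there.

>>> {"api": "apply_moves", "payload": {"series": [[[0,1.2,15],[-0.002,0,0.003]],[[0,0,20],[0,0,0]],[[0,0,20],[0,0,0]],[[0,0,15],[0,0,0]],[[0,0,13],[0,0,0]],[[0,0,0],[0,0,0]],[[0,0,0],[0,0,0]]]}}

```text
t: 6.13
tool_pos: [0.5422, 0.0386, 0.2169]
orientation: [2.371, 2.06, 0.002]
force: [0.6, -0.1, -0.6]
opening: 0.0136
gripper_force: 20.0
```

```bash
python3 - <<'E'
from h import *
plan([.5414,.0386,.201],82.35)
s,R=tool();print(s["tool_pos"])
p,_=robot.read_camera("side")
v=np.array([np.cos(np.radians(82.35)),np.sin(np.radians(82.35)),0]);w=np.array([-v[1],v[0],0])
O=np.array([.543,.0505,0])+.025*v
img=cv2.resize(p[180:280,205:325],None,fx=6,fy=6,interpolation=cv2.INTER_CUBIC)
def dr(a,b,col):
    q=(proj("side",[a,b])-[205,180])*6+2.5;q=q.astype(int);cv2.line(img,tuple(map(int,q[0])),tuple(map(int,q[1])),col,1)
for x in(-.115,-.052,.002,.055): dr(O+x*v-.018*w+[0,0,.029],O+x*v+.018*w+[0,0,.029],(255,255,0))
for x0,x1 in((-.115,-.052),(.002,.055)):
    for y in(-.018,.018): dr(O+x0*v+y*w+[0,0,.029],O+x1*v+y*w+[0,0,.029],(255,255,0))
dr(O-.115*v+[0,0,.022],O+.055*v+[0,0,.022],(0,255,0))
for y in(-.03,.03): dr(O-.125*v+y*w+[0,0,.008],O+.125*v+y*w+[0,0,.008],(255,0,255))
cv2.imwrite("pics/p4.png",img)
E
```

```text
shift mm (current tool axes) [-0.1 -0.8 15.9] turn rv [ 0.0012 -0.0008 -0.0066] shift after turn [-0.1 -0.8 15.9] yaw 81.97
t 6.1333 F [ 0.62 -0.08 -0.58] open 0.0136 grip 19.96216982603073
[0.54218558 0.03856006 0.21690319]
```

View pics/p4.png

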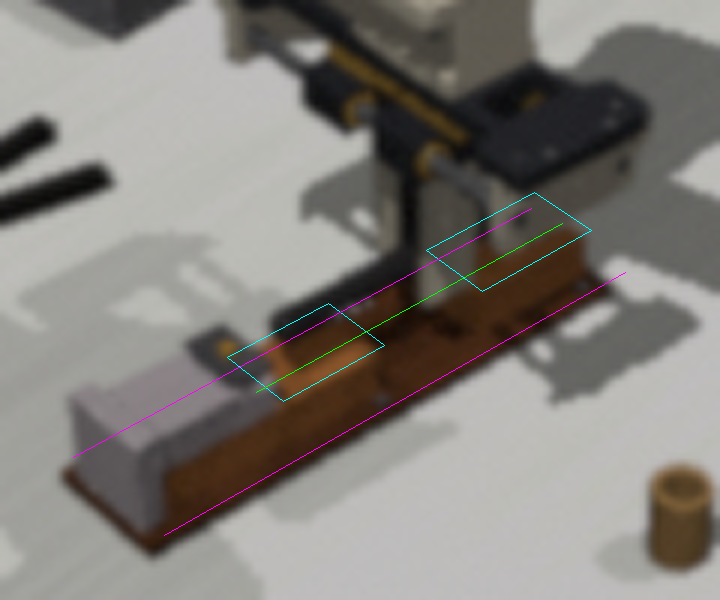

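The overlay fits the jig to about 2–3 mm, with the true jig slightly further toward the stop. The rod is above the groove and parallel to it. I'll lower it.

>>> {"api": "apply_moves", "payload": {"series": [[[2,-0.4,4],[0.001,0,-0.005]],[[0,0,4],[0,0,0]],[[0,0,3],[0,0,0]],[[0,0,2],[0,0,0]],[[0,0,1],[0,0,0]],[[0,0,0],[0,0,0]],[[0,0,0],[0,0,0]],[[0,0,0],[0,0,0]]]}}

```text
t: 6.85
tool_pos: [0.5427, 0.0406, 0.2039]
orientation: [2.364, 2.067, 0.004]
force: [0.4, -0.1, -1.2]
opening: 0.0131
gripper_force: 20.0
```

>>> {"api": "apply_moves", "payload": {"series": [[[0,0,1.5],[0,0,0]],[[0,0,1],[0,0,0]],[[0,0,1],[0,0,0]],[[0,0,0],[0,0,0]],[[0,0,0],[0,0,0]]]}}

```text
t: 7.27
tool_pos: [0.5428, 0.0406, 0.2019]
orientation: [2.364, 2.068, 0.004]
force: [-8.8, -0.6, 15.3]
opening: 0.0135
gripper_force: 20.0
```

>>> {"api": "apply_moves", "payload": {"series": [[[0,-1,0],[0,0,0]],[[0,-0.5,0],[0,0,0]],[[0,0,0],[0,0,0]],[[0,0,0],[0,0,0]]]}}

```text
t: 7.6
tool_pos: [0.5413, 0.0408, 0.2008]
orientation: [2.363, 2.067, 0.005]
force: [-2.2, 0.5, 7.6]
opening: 0.0133
gripper_force: 20.0
```

>>> {"api": "apply_moves", "payload": {"series": [[[0,-0.5,0.3],[0,0,0]],[[0,0,0],[0,0,0]],[[0,0,0],[0,0,0]]]}}

```text
t: 7.85
tool_pos: [0.5409, 0.0409, 0.2005]
orientation: [2.363, 2.067, 0.005]
force: [-0.8, 0.1, 5.7]
opening: 0.013
gripper_force: 20.0
```

>>> {"api": "apply_moves", "payload": {"series": [[[0,0,0],[0,0,0]],[[0,0,0],[0,0,0]],[[0,0,0],[0,0,0]],[[0,0,0],[0,0,0]],[[0,0,0],[0,0,0]]], "claw": 0.28}}

```text
t: 8.27
tool_pos: [0.5405, 0.0409, 0.1997]
orientation: [2.364, 2.068, 0.003]
force: [0.6, 0.6, -0.4]
opening: 0.0262
gripper_force: 0.0
```

```bash
python3 - <<'E'
from h import *
plan([.5414,.0386,.201],82.35)
p,_=robot.read_camera("side")
cv2.imwrite("pics/p5.png",cv2.resize(p[180:280,205:325],None,fx=6,fy=6,interpolation=cv2.INTER_CUBIC))
E
```

```text
shift mm (current tool axes) [-2.1  1.2 -1.3] turn rv [ 0.002 -0.001 -0.   ] shift after turn [-2.1  1.2 -1.3] yaw 82.35
t 8.2667 F [ 0.58  0.64 -0.41] open 0.0262 grip 0.0
```

View pics/p5.png

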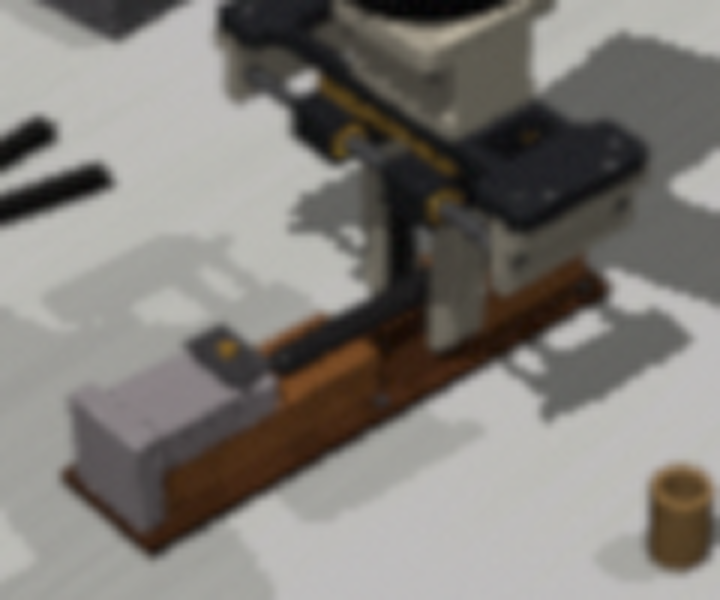

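The rod now lies in the groove with its front end at (280,360), just short of the tunnel. I'll grip it gently and slide.

>>> {"api": "apply_moves", "payload": {"series": [[[0,0,-0.5],[0,0,0]],[[0,0,0],[0,0,0]],[[0,0,0],[0,0,0]],[[0,0,0],[0,0,0]],[[0,0,0],[0,0,0]],[[0,0,0],[0,0,0]]], "claw": 0, "newtons": 12}}

```text
t: 8.82
tool_pos: [0.5408, 0.0408, 0.2006]
orientation: [2.363, 2.067, 0.004]
force: [2.2, 0.1, -0.7]
opening: 0.0135
gripper_force: 12.0
```

>>> {"api": "apply_moves", "payload": {"series": [[[2,0,0],[0,0,0]],[[2,0,0],[0,0,0]],[[2,0,0],[0,0,0]],[[2,0,0],[0,0,0]],[[2,0,0],[0,0,0]],[[2,0,0],[0,0,0]]]}}

```text
t: 9.32
tool_pos: [0.5424, 0.0529, 0.2007]
orientation: [2.363, 2.067, 0.004]
force: [1.7, -1.6, 1.9]
opening: 0.0137
gripper_force: 12.0
```

>>> {"api": "apply_moves", "payload": {"series": [[[2,0,0],[0,0,0]],[[2,0,0],[0,0,0]],[[2,0,0],[0,0,0]],[[2,0,0],[0,0,0]],[[2,0,0],[0,0,0]],[[2,0,0],[0,0,0]]]}}

```text
t: 9.82
tool_pos: [0.5439, 0.0644, 0.2006]
orientation: [2.363, 2.067, 0.003]
force: [2.5, -7.2, 1.7]
opening: 0.0139
gripper_force: 12.0
```

>>> {"api": "apply_moves", "payload": {"series": [[[1,0,0],[0,0,0]],[[1,0,0],[0,0,0]],[[1,0,0],[0,0,0]],[[1,0,0],[0,0,0]],[[0,0,0],[0,0,0]],[[0,0,0],[0,0,0]]]}}

```text
t: 10.32
tool_pos: [0.5444, 0.0684, 0.2006]
orientation: [2.363, 2.067, 0.003]
force: [2.6, -4.2, 2.2]
opening: 0.0133
gripper_force: 12.0
```

```bash
python3 - <<'E'
from h import *
plan([.543,.0505,.201],82.35)
p,_=robot.read_camera("side")
cv2.imwrite("pics/p6.png",cv2.resize(p[180:280,205:325],None,fx=6,fy=6,interpolation=cv2.INTER_CUBIC))
E
```

```text
shift mm (current tool axes) [-17.9   0.9  -0.4] turn rv [ 0.0028 -0.0003 -0.    ] shift after turn [-17.9   0.9  -0.4] yaw 82.35
t 10.3167 F [ 2.56 -4.2   2.17] open 0.0133 grip 12.00188085436821
```

View pics/p6.png

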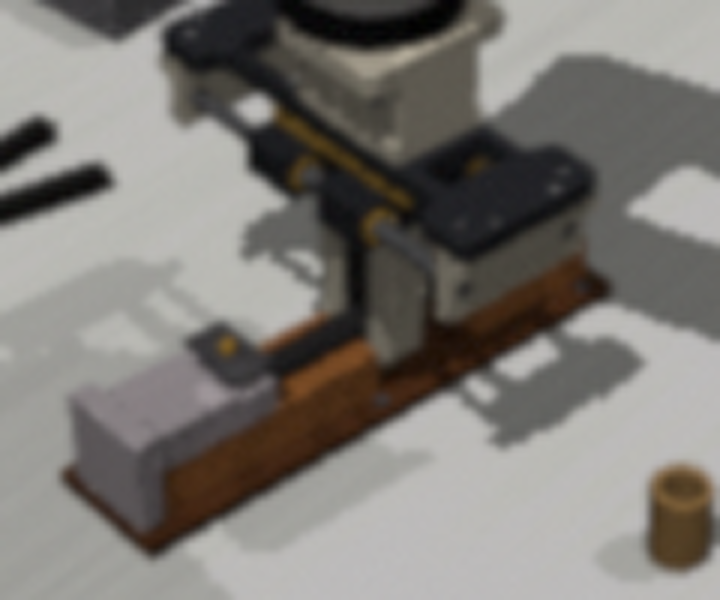

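The rod's front is inside the tunnel under the keeper, and the fingers are near the front edge of the gap. I'll open, step back and regrip.

>>> {"api": "apply_moves", "payload": {"series": [[[0,0.3,0],[0,0,0]],[[0,0,0],[0,0,0]],[[0,0,0],[0,0,0]],[[0,0,0],[0,0,0]],[[-6,0,0],[0,0,0]],[[-7,0,0],[0,0,0]],[[-7,0,0],[0,0,0]],[[-6,0,0],[0,0,0]],[[0,0,0],[0,0,0]],[[0,0,0],[0,0,0]]], "claw": 0.28}}

```text
t: 11.2
tool_pos: [0.5411, 0.0422, 0.2005]
orientation: [2.365, 2.066, 0.004]
force: [0.1, -0.6, -0.7]
opening: 0.0263
gripper_force: 0.0
```

>>> {"api": "apply_moves", "payload": {"series": [[[0,0,0],[0,0,0]],[[0,0,0],[0,0,0]],[[0,0,0],[0,0,0]],[[0,0,0],[0,0,0]],[[0,0,0],[0,0,0]],[[0,0,0],[0,0,0]]], "claw": 0, "newtons": 12}}

```text
t: 11.7
tool_pos: [0.5412, 0.043, 0.2005]
orientation: [2.364, 2.068, 0.004]
force: [-0.4, 0.5, 0.1]
opening: 0.0133
gripper_force: 12.0
```

>>> {"api": "apply_moves", "payload": {"series": [[[0.7,0,0],[0,0,0]],[[0.7,0,0],[0,0,0]],[[0.6,0,0],[0,0,0]],[[0,0,0],[0,0,0]]]}}

```text
t: 12.03
tool_pos: [0.5414, 0.0447, 0.2005]
orientation: [2.364, 2.067, 0.003]
force: [-0.6, -4.5, -0.3]
opening: 0.0135
gripper_force: 12.0
```

>>> {"api": "apply_moves", "payload": {"series": [[[0.7,0,0],[0,0,0]],[[0.7,0,0],[0,0,0]],[[0.6,0,0],[0,0,0]],[[0,0,0],[0,0,0]]]}}

```text
t: 12.37
tool_pos: [0.5417, 0.0469, 0.2005]
orientation: [2.364, 2.068, 0.004]
force: [-0.8, -3.2, 0.1]
opening: 0.0134
gripper_force: 12.0
```

>>> {"api": "apply_moves", "payload": {"series": [[[0.7,0,0],[0,0,0]],[[0.7,0,0],[0,0,0]],[[0.6,0,0],[0,0,0]],[[0,0,0],[0,0,0]]]}}

```text
t: 12.7
tool_pos: [0.542, 0.0489, 0.2005]
orientation: [2.364, 2.068, 0.004]
force: [0.1, -2.6, -0.0]
opening: 0.0139
gripper_force: 12.0
```

Free sliding takes about 3 N. I'll go on in 2 mm steps.

>>> {"api": "apply_moves", "payload": {"series": [[[0.7,0,0],[0,0,0]],[[0.7,0,0],[0,0,0]],[[0.6,0,0],[0,0,0]],[[0,0,0],[0,0,0]]]}}

```text
t: 13.03
tool_pos: [0.5422, 0.0509, 0.2005]
orientation: [2.364, 2.068, 0.004]
force: [-0.2, -3.2, -0.3]
opening: 0.0138
gripper_force: 12.0
```

>>> {"api": "apply_moves", "payload": {"series": [[[0.7,0,0],[0,0,0]],[[0.7,0,0],[0,0,0]],[[0.6,0,0],[0,0,0]],[[0,0,0],[0,0,0]]]}}

```text
t: 13.37
tool_pos: [0.5425, 0.0529, 0.2005]
orientation: [2.364, 2.068, 0.004]
force: [0.1, -3.0, 0.3]
opening: 0.0135
gripper_force: 12.0
```

>>> {"api": "apply_moves", "payload": {"series": [[[0.7,0,0],[0,0,0]],[[0.7,0,0],[0,0,0]],[[0.6,0,0],[0,0,0]],[[0,0,0],[0,0,0]]]}}

```text
t: 13.7
tool_pos: [0.5428, 0.0549, 0.2005]
orientation: [2.364, 2.068, 0.004]
force: [-0.2, -2.7, 0.1]
opening: 0.0131
gripper_force: 12.0
```

>>> {"api": "apply_moves", "payload": {"series": [[[0.7,0,0],[0,0,0]],[[0.7,0,0],[0,0,0]],[[0.6,0,0],[0,0,0]],[[0,0,0],[0,0,0]]]}}

```text
t: 14.03
tool_pos: [0.5431, 0.0568, 0.2005]
orientation: [2.364, 2.068, 0.004]
force: [0.1, -3.1, -0.1]
opening: 0.0138
gripper_force: 12.0
```

>>> {"api": "apply_moves", "payload": {"series": [[[0.7,0,0],[0,0,0]],[[0.7,0,0],[0,0,0]],[[0.6,0,0],[0,0,0]],[[0,0,0],[0,0,0]]]}}

```text
t: 14.37
tool_pos: [0.5433, 0.0588, 0.2005]
orientation: [2.364, 2.068, 0.004]
force: [-0.1, -2.6, 0.1]
opening: 0.0131
gripper_force: 12.0
```

>>> {"api": "apply_moves", "payload": {"series": [[[0.7,0,0],[0,0,0]],[[0.7,0,0],[0,0,0]],[[0.6,0,0],[0,0,0]],[[0,0,0],[0,0,0]]]}}

```text
t: 14.7
tool_pos: [0.5436, 0.0606, 0.2005]
orientation: [2.364, 2.067, 0.003]
force: [0.2, -5.3, 0.3]
opening: 0.0134
gripper_force: 12.0
```

>>> {"api": "apply_moves", "payload": {"series": [[[0.4,0,0],[0,0,0]],[[0,0,0],[0,0,0]],[[0,0,0],[0,0,0]]]}}

```text
t: 14.95
tool_pos: [0.5436, 0.0608, 0.2005]
orientation: [2.364, 2.067, 0.003]
force: [-0.4, -6.1, -1.0]
opening: 0.0141
gripper_force: 12.0
```

The force has risen by about 3 N, so the rod is bearing on the sprung tip. I'll release and withdraw.

>>> {"api": "apply_moves", "payload": {"series": [[[0,0,0],[0,0,0]],[[0,0,0],[0,0,0]],[[0,0,0],[0,0,0]],[[0,0,0],[0,0,0]],[[0,0,0],[0,0,0]],[[0,0,0],[0,0,0]]], "claw": 0.35}}

```text
t: 15.45
tool_pos: [0.5436, 0.0612, 0.2005]
orientation: [2.364, 2.068, 0.004]
force: [-1.0, -0.1, 0.1]
opening: 0.0325
gripper_force: 0.0
```

>>> {"api": "apply_moves", "payload": {"series": [[[0,0,-8],[0,0,0]],[[0,0,-15],[0,0,0]],[[0,0,-20],[0,0,0]],[[0,0,-25],[0,0,0]],[[0,0,-30],[0,0,0]],[[0,0,-30],[0,0,0]],[[0,0,0],[0,0,0]],[[0,0,0],[0,0,0]]]}}

```text
t: 16.12
tool_pos: [0.5442, 0.061, 0.3317]
orientation: [2.361, 2.065, 0.011]
force: [-1.0, -0.7, -0.3]
opening: 0.0325
gripper_force: 0.0
```

```bash
python3 - <<'E'
from h import *
plan([.543,.0505,.201],82.35)
p,_=robot.read_camera("side")
cv2.imwrite("pics/p7.png",cv2.resize(p[180:280,205:325],None,fx=6,fy=6,interpolation=cv2.INTER_CUBIC))
E
```

```text
shift mm (current tool axes) [-10.8  -0.8 130.7] turn rv [ 0.008 -0.002 -0.   ] shift after turn [-10.6   0.2 130.7] yaw 82.35
t 16.1167 F [-1.03 -0.71 -0.35] open 0.0325 grip 0.0
```

View pics/p7.png

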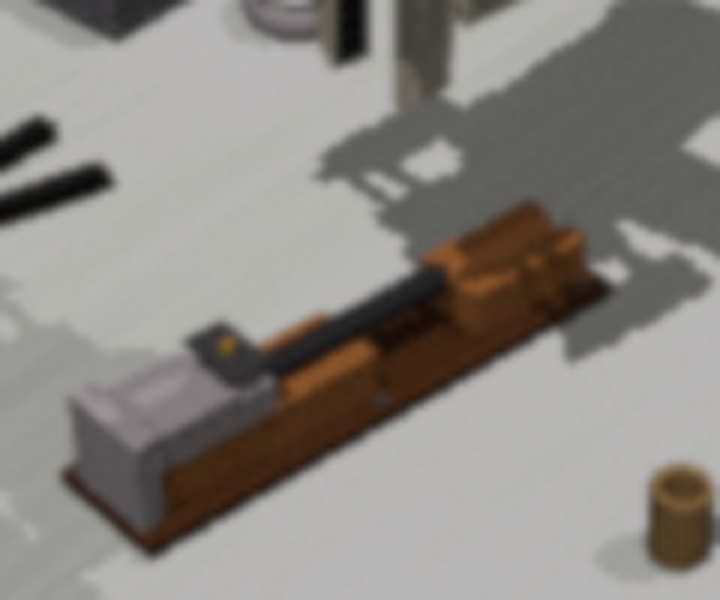

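The rod lies straight in the groove, from its rear end at (440,280) into the tunnel at (265,365). The gripper is clear, so I'm handing in.

```bash
python3 -c "
from plant import robot
print(robot.close_job())"
```

```text
the job is handed in; nothing more can be done
None
```

The job is handed in: the rod lies in the V-groove inside the tunnel, and I let go with about 3 N on the sprung stop (estimated from wrist force); no verdict was returned.

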